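# Break down a parcel stack into colour-tagged sorting trays

## Task

Take the stack of parcels on the scale down from the top, one parcel at a time, and set each in the sorting tray whose tag has the colour of the parcel's tape: in the middle of the tray, lying flat along it, label up. Do not drop or tip any parcel, and leave the barcode scanner and the tape dispenser where they are.

Things in the scene. Friction and masses are not known exactly. Their poses are not given: they have to be found in the camera images.
- parcel_red_center (a point): Centre (half-way up) of the parcel with red tape round both its ends: a closed brown cardboard box, 200 mm long (its x) by 64 mm wide (its y) by 50 mm high (its z), white address label on top (z up). Starts at the bottom of the stack; its length runs about along the stack. The stack stands on a low parcel scale (fixed, steel plate 28 mm high, 136 mm wide).
- parcel_yellow_center (a point): Centre (half-way up) of the parcel with yellow tape round both its ends: a closed white carton box, 75 mm long (its x) by 60 mm wide (its y) by 46 mm high (its z), white address label on top (z up). Starts in the second layer, on one half of the red-taped parcel; its length runs about along the stack. 
- parcel_green_center (a point): Centre (half-way up) of the parcel with green tape round both its ends: a closed dark brown cardboard box, 75 mm long (its x) by 60 mm wide (its y) by 46 mm high (its z), white address label on top (z up). Starts in the second layer, on the other half of the red-taped parcel; its length runs about along the stack. 
- parcel_blue_center (a point): Centre (half-way up) of the parcel with blue tape round both its ends: a closed brown cardboard box, 84 mm long (its x) by 56 mm wide (its y) by 42 mm high (its z), white address label on top (z up). Starts at the top of the stack, bridging the yellow- and green-taped ones; its length runs about along the stack. 
- tray_red: Shallow grey sorting tray, fixed, with a sloped red tag 104 x 28 mm beyond its +x end. Outside 240 mm (its x) by 124 mm (its y), inside 232 x 116 mm; floor 4 mm thick, lip 12 mm high above the table. Origin under the middle of the tray, on the table; x runs along the tray towards the tag, z up.
- tray_yellow: Shallow grey sorting tray, fixed, with a sloped yellow tag 104 x 28 mm beyond its +x end. Outside 240 mm (its x) by 124 mm (its y), inside 232 x 116 mm; floor 4 mm thick, lip 12 mm high above the table. Origin under the middle of the tray, on the table; x runs along the tray towards the tag, z up.
- tray_green: Shallow grey sorting tray, fixed, with a sloped green tag 104 x 28 mm beyond its +x end. Outside 240 mm (its x) by 124 mm (its y), inside 232 x 116 mm; floor 4 mm thick, lip 12 mm high above the table. Origin under the middle of the tray, on the table; x runs along the tray towards the tag, z up.
- tray_blue: Shallow grey sorting tray, fixed, with a sloped blue tag 104 x 28 mm beyond its +x end. Outside 240 mm (its x) by 124 mm (its y), inside 232 x 116 mm; floor 4 mm thick, lip 12 mm high above the table. Origin under the middle of the tray, on the table; x runs along the tray towards the tag, z up.
- scanner: Black hand-held barcode scanner lying loose on the table, about 90 x 145 mm, 40 mm high, beyond the trays; to be left alone. Origin on the table under the rear of its head.
- tape: Bench tape dispenser, blue with a roll of brown tape, 170 mm (its x) by 66 mm, 112 mm high, loose on the table beyond the trays; to be left alone. Origin under the centre of its base.

How it is judged:
By the outcome, as a careful person would: the job done as asked, in the order asked, and still so for the second after the job is handed in, with the robot touching nothing.
It also fails if it takes over 107 s, if anything falls off the work surface, if the arm or the gripper's body presses on something with over 40 N, if the wrist force passes 120 N, or if a joint passes its speed limit or range.

## Robot

A 7-joint arm with a two-finger parallel gripper is mounted at the origin on the work surface. World frame = base frame: x ahead of the robot, y to its left, z up, the work surface at z = 0. Lengths are in m, angles in rad, forces in N, time in s.
With the tool pointing down it reaches from about 0.35 to 0.9 m from the base axis. Payload 8.1 kg.
Tool frame: the origin (TCP) lies midway between the tips of the shut fingers; the grasp point (between the pads) lies arm.grip_point_offset behind it (arm.grip_point_offset is the distance from the TCP to the grasp point, in m); y points along the fingers, z is the direction in which the jaws open and shut, and the axes are right-handed (so a half turn about y gives the same grasp; the last joint's range is limited). The gripper opens to 92 mm and grips with 3 to 60 N. Pads are 19 mm wide; open, the fingers measure 130 mm over their backs; the gripper's body (75 mm by 190 mm) begins 47 mm behind the grasp point.
Start: joints at [1.005, 0.434, 0.025, 1.573, -0.012, 1.134, -0.075], TCP at [0.279, -0.559, 0.198] pointing down, gripper open.
Joint ranges: [-2.62, 2.62], [-0.44, 2.09], [-1.27, 1.32], [0.08, 2.57], [-1.32, 4.46], [0.12, 2], [-2.74, 2.74]. Speed limits (rad/s): [2.22, 2.22, 3.01, 3.01, 3.14, 3.14, 3.14].

## Interface

Orientations are given as a rotation vector (axis times angle).
In Python, from cell import arm, get_image, camera_info gives the robot as it stands.
- The arm moves only by the tool carry_out, never from a script. Its argument "steps" is one flat list of numbers, 5 for each row, row after row: the opening, from 0 (shut) to 1 (fully open), then the shift along the world's x, y, z in units of 0.1 m (1.0 is 0.1 m), then the turn about the world's z in units of 45 degrees (1.0 is 45 degrees). In form: [hand, dx, dy, dz, spin, hand, dx, dy, dz, spin, ...]. A call has 1 to 12 rows; each row is the pose to reach, as a shift and turn from the pose commanded when the call began; what a row does not reach only later rows make up. A row lasts 1/10 s, in which the tool goes at most 50 mm and 8.59 degrees, less where a joint would pass 70% of its speed; a pose out of reach is approached as far as the arm can. A call with a number of a shift or a turn outside -1 to 1 is refused whole. A call with a gripper value outside its range is refused whole. The fingers move at their own pace and stop on an object; "grip_force" is the grip in N (left out, the last holds). Time passes only in rows, so rows that repeat a pose let the fingers close. It gives the time, the measured TCP pose, the force and the opening at its end, in the units of the state.
- arm.observe(): the state, without advancing time (a new reading comes with each control period).
- get_image(name): name is "side" or "top" or "wrist"; returns (picture, depth): 480x640x3 uint8, red, green, blue; 480x640 float32, m along the optical axis (not along the pixel's ray), 0 where there is no reading.
- camera_info(name): a dict with "fovy" (degrees; the focal length in pixels is half the picture's height over the tangent of half this angle, whatever the lens; pixels are square), "cx", "cy" (the principal point, pixels), "R" (3x3) and "t" (3): a world point X has camera coordinates R X + t; the wrist camera has in their place "tool_from_camera" (4x4, takes a point from camera to tool coordinates, whose origin is the TCP and whose axes are the tool frame's). Camera axes: x right, y down, z forward; pixel columns grow to the right and rows downward; lengths in m; the calibration is good to about 2 mm. The wrist camera is an equidistant fisheye: a pixel r from the principal point sees the ray r / f radians off the axis. A picture is of the moment at which its call begins: read the wrist's pose just before it. camera_info takes no time and is no camera call.
- arm.sign_off(): hands the job in, once; it reports no verdict.
The state is a dict: "clock": time; "joints": joint angles; "dq": joint speeds; "joint_efforts": joint torques, N m; "position": TCP position; "ee_rot": TCP orientation; "force": force on the tool from outside, world axes, zero at the start; "ft_torque": the same for the moment, N m; "width": opening from 0.0 (shut) to 1.0 (fully open).
Only numpy, scipy, OpenCV 4.12 (cv2) and the standard library are available. Lean on these libraries where they do the work, as an engineer would, in place of code of your own. Each camera call takes 0.05 s, during which the arm holds its last target. There are 200 camera calls.

## Working session

There is one attempt and no reset: what is moved stays moved. The work goes in short steps, Python scripts to look and compute and a tool call to move; the robot and the scene stay as the last step left them, time stands still between calls to the robot, and variables do not carry over. Pictures are saved under pics/ and viewed, about 12 in all and at most 16, crops included, and the job is handed in when it is done.

Besides the shell and the picture viewer there is one more tool, called after ">>>" by a JSON object that holds its "fn" and its "kwargs". carry_out: Moves the arm, as the interface text tells. Shifts and turns lie within -1 to 1; 1 stands for 0.1 m of shift or 45 degrees of turn. Its arguments: {"type":"object","properties":{"steps":{"type":"array","items":{"type":"number"}},"grip_force":{"type":"number"}},"required":["steps"]}

```bash
mkdir -p pics; ls; cat > h.py <<'E'
import numpy as np, cv2
from cell import arm, get_image, camera_info
def cloud(name):
    im,d=get_image(name); c=camera_info(name)
    f=240/np.tan(np.radians(c["fovy"])/2)
    v,u=np.mgrid[:480,:640]
    P=np.stack([(u-c["cx"])/f*d,(v-c["cy"])/f*d,d],-1)
    W=(P-np.array(c["t"]))@np.array(c["R"])
    W[d<=0]=np.nan
    return im,d,W
def save(n,im): cv2.imwrite(n,im[...,::-1])
E
python3 - <<'E'
from h import *
s=arm.observe(); print(s, arm.grip_point_offset)
for n in("side","top"):
    im,d,W=cloud(n); save(f"pics/{n}0.png",im); np.savez(f"{n}0.npz",im=im,d=d,W=W)
    c=camera_info(n); print(n,-np.array(c["R"]).T@c["t"])
E
```

```text
pics
{'clock': 0.0, 'joints': array([ 1.00540439,  0.43520537,  0.02495558,  1.5740955 , -0.01154987,
        1.13397776, -0.07509194]), 'dq': array([ 0.00017855,  0.00186857, -0.00090997,  0.00074336,  0.00021286,
       -0.00036671,  0.00012501]), 'joint_efforts': array([ 1.53402566e-04, -6.67867827e+01,  9.84875411e-01, -3.14457607e+01,
       -6.07028184e-02,  4.32703074e-02,  1.70242606e-04]), 'position': array([ 0.27872453, -0.5587971 ,  0.19725637]), 'ee_rot': array([-0.46330882,  1.96569551, -1.96276873]), 'force': array([ 1.01617156,  0.571178  , -0.07481807]), 'ft_torque': array([0.02765056, 0.01438856, 0.02265339]), 'width': 1.0040465846880149} 0.0188
side [0.11490056 0.50498866 0.93510367]
top [0.35824124 0.00677823 1.27065868]
```

View pics/top0.png

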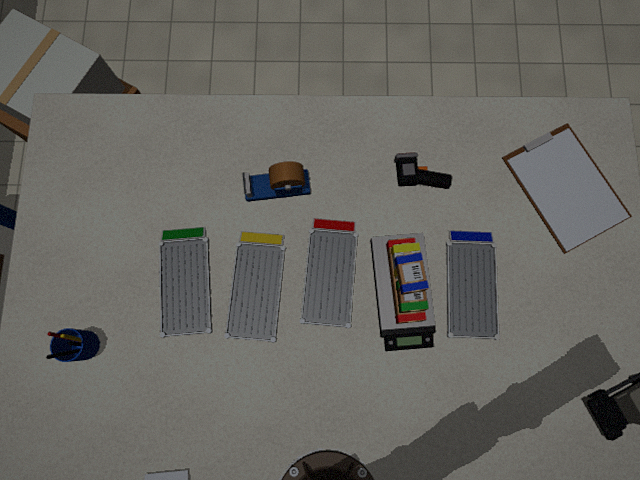

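View pics/side0.png

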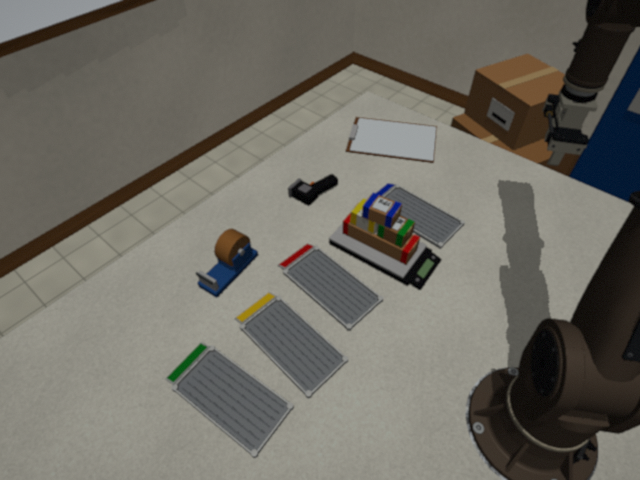

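The top view (up = +x, left = +y) shows these trays and the stack:
- Green tray near (186,287), yellow (257,292), red (330,277), blue (472,290).
- The stack is on the scale at about (408,282): red at the bottom, yellow at the far end, green at the near end, blue on top.

The scanner (420,170) and the dispenser (280,182) lie beyond the trays.

```bash
python3 - <<'E'
from h import *
z=np.load("top0.npz"); im,W=z["im"],z["W"]
v,u=np.mgrid[:480,:640]; H=W[...,2]
g=cv2.cvtColor(im,cv2.COLOR_RGB2GRAY); hsv=cv2.cvtColor(im,cv2.COLOR_RGB2HSV)
print("table z",np.nanmedian(H[350:420,150:250]))
def rect(m,name):
    P=W[m][:,:2]; P=P[np.isfinite(P).all(1)]
    (c,s,a)=cv2.minAreaRect((P*1000).astype(np.float32))
    b=cv2.boxPoints((c,s,a)); e=[b[1]-b[0],b[2]-b[1]]; L=max(e,key=np.linalg.norm); L=L*np.sign(L[0])
    print(name,"c",np.round(c,1),"size",np.round(sorted(s),1),"yaw",round(np.degrees(np.arctan2(L[1],L[0])),1),"mean",np.round(P.mean(0)*1000,1),"z",np.round(np.nanmedian(H[m])*1000,1),len(P))
for n,(a,b,c,d) in dict(green=(155,218,239,345),yellow=(222,292,246,350),red=(298,364,231,335),blue=(440,505,242,345)).items():
    m=(u>a)&(u<b)&(v>c)&(v<d)&(g<135)
    k,l,st,_=cv2.connectedComponentsWithStats(cv2.morphologyEx(m.astype(np.uint8),cv2.MORPH_CLOSE,np.ones((5,5))))
    m=l==1+np.argmax(st[1:,4]); rect(m,"tray "+n)
roi=(u>365)&(u<440)&(v>225)&(v<340)
for n,a,b in(("blue",.145,.2),("mid",.108,.14),("red",.06,.1),("scale",.015,.045)): rect(roi&(H>a)&(H<b),n)
# colours inside
for n,lo,hi,za,zb in(("yellowtape",22,35,.1,.14),("greentape",45,75,.1,.14),("redtape",0,6,.06,.1),("bluetape",105,125,.145,.2)):
    rect(roi&(H>za)&(H<zb)&(hsv[...,0]>=lo)&(hsv[...,0]<=hi)&(hsv[...,1]>150),n)
big=cv2.resize(im[225:355,365:515],None,fx=5,fy=5,interpolation=cv2.INTER_CUBIC)[:600]; save("pics/crop1.png",big)
E
```

```text
table z -7.196697983421892e-05
tray green c [496.  361.6] size [160.3 269.5] yaw 3.0 mean [493.3 358.3] z 3.3 6485
tray yellow c [482.3 183.3] size [176.1 258.6] yaw 1.4 mean [480.2 180.6] z 2.7 7081
tray red c [521.9  -4.4] size [165.7 260. ] yaw 0.3 mean [519.6  -4.6] z 2.7 6670
tray blue c [ 498.9 -362.6] size [164.5 263.2] yaw -2.4 mean [ 496.4 -359.6] z 2.9 6502
blue c [ 524.6 -182.3] size [58.2 85.4] yaw 10.0 mean [ 523.2 -180.8] z 165.8 1037
mid c [ 521.4 -183.8] size [ 63.7 158.1] yaw 6.6 mean [ 508.5 -182.9] z 123.9 886
red c [ 520.9 -183.3] size [ 65.9 200.9] yaw 6.2 mean [ 502.5 -173.3] z 77.8 701
scale c [ 508.6 -182.3] size [135.7 265.1] yaw 5.5 mean [ 491.3 -170.3] z 26.5 2916
yellowtape c [ 520.6 -184.3] size [ 60.4 154.9] yaw 6.4 mean [ 581.  -174.3] z 123.9 227
greentape c [ 480.1 -188.9] size [60.5 69.6] yaw 6.0 mean [ 457.8 -187.4] z 123.7 222
redtape c [ 520.  -182.6] size [ 63.8 197.8] yaw 6.5 mean [ 496.6 -183.8] z 78.0 228
bluetape c [ 524.3 -181.3] size [56.4 78.2] yaw 10.2 mean [ 523.6 -179.9] z 165.9 370
```

View pics/crop1.png

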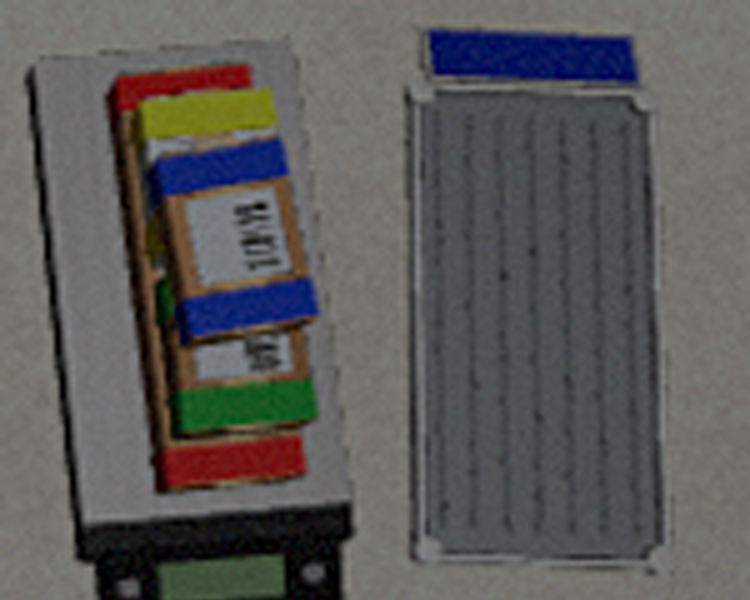

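```bash
python3 - <<'E'
from h import *
z=np.load("top0.npz"); im,W=z["im"],z["W"]
v,u=np.mgrid[:480,:640]; H=W[...,2]
g=cv2.GaussianBlur(cv2.cvtColor(im,cv2.COLOR_RGB2GRAY),(3,3),0)
c=camera_info("top"); f=240/np.tan(np.radians(c["fovy"])/2); R,t=np.array(c["R"]),np.array(c["t"]); C=-R.T@t
def w(px,z):
    r=R.T@np.array([(px[0]-c["cx"])/f,(px[1]-c["cy"])/f,1]); return (C+r*(z-C[2])/r[2])[:2]*1000
for n,(a,b,cc,d) in dict(green=(155,218,239,345),yellow=(222,292,246,350),red=(298,364,231,335),blue=(440,505,242,345)).items():
    m=((u>a)&(u<b)&(v>cc)&(v<d)&(g<112)).astype(np.uint8)
    m=cv2.morphologyEx(cv2.morphologyEx(m,cv2.MORPH_CLOSE,np.ones((3,3))),cv2.MORPH_OPEN,np.ones((9,9)))
    k,l,st,_=cv2.connectedComponentsWithStats(m); cn=np.argwhere(l==1+np.argmax(st[1:,4]))[:,::-1]
    q=np.array([w(p,.004) for p in cn],np.float32)
    (ce,s,_)=cv2.minAreaRect(q); mu=q.mean(0); e=np.linalg.eigh(np.cov((q-mu).T))[1][:,1]; e*=np.sign(e[0])
    print(n,np.round(ce,1),np.round(s,1),"mean",np.round(mu,1),"yaw",np.round(np.degrees(np.arctan2(e[1],e[0])),1))
from scipy.spatial.transform import Rotation as Ro
s=arm.observe(); print(Ro.from_rotvec(s["ee_rot"]).as_matrix().round(3))
E
```

```text
green [507.9 361.1] [245.6 129.5] mean [505.1 362.2] yaw 6.3
yellow [495.3 184.1] [130.5 236.7] mean [492.5 183.8] yaw -5.3
red [533.2  -1.7] [129.8 244.8] mean [531.   -1.2] yaw -5.3
blue [ 505.2 -357.6] [131.7 243. ] mean [ 503.1 -357. ] yaw -1.6
[[-0.895 -0.001  0.446]
 [-0.446  0.001 -0.895]
 [ 0.    -1.    -0.001]]
```

```bash
python3 - <<'E'
from h import *
im=np.load("top0.npz")["im"]
c=camera_info("top"); f=240/np.tan(np.radians(c["fovy"])/2); R,t=np.array(c["R"]),np.array(c["t"])
# ortho of plane z=.008: col -> y from .46 to -.46, row -> x from .68 to .36 ; two halves
def ortho(y1,y0,x1,x0,s):
    yy=np.arange(y1,y0,-s); xx=np.arange(x1,x0,-s); X,Y=np.meshgrid(xx,yy,indexing="ij")
    P=np.stack([X,Y,X*0+.008],-1)@R.T+t
    return cv2.remap(im,(P[...,0]/P[...,2]*f+c["cx"]).astype(np.float32),(P[...,1]/P[...,2]*f+c["cy"]).astype(np.float32),cv2.INTER_CUBIC)
a=ortho(.44,-.08,.68,.36,.00065)
b=ortho(-.28,-.44,.68,.36,.00065)
o=np.zeros((500,800+0,3),np.uint8); save("pics/oa.png",a)
x,y=np.meshgrid(range(1),range(1))
save("pics/ob.png",b); print(a.shape,b.shape)
E
```

```text
(493, 801, 3) (493, 247, 3)
```

View pics/oa.png

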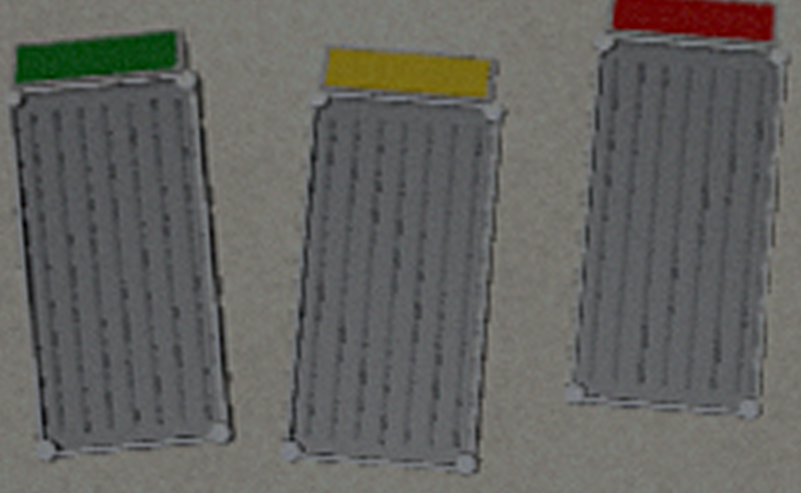

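>>> {"fn": "carry_out", "kwargs": {"steps": [1,0.1,0.1,0.3,0,1,0.3,0.4,0.7,-0.1,1,0.5,0.7,0.9,-0.2,1,0.6,0.9,1,-0.2], "grip_force": 25}}

```text
clock: 0.5
position: [0.3419, -0.4673, 0.3004]
ee_rot: [-0.314, 2.054, -2.057]
force: [-0.6, -1.1, 0.2]
width: 0.997
```

>>> {"fn": "carry_out", "kwargs": {"steps": [1,0.2,0.3,0,-0.1,1,0.4,0.6,0,-0.17,1,0.6,0.95,0,-0.17]}}

```text
clock: 0.8
position: [0.3992, -0.3734, 0.2978]
ee_rot: [-0.181, 2.133, -2.133]
force: [0.5, -0.3, 0.0]
width: 0.999
```

>>> {"fn": "carry_out", "kwargs": {"steps": [1,0.2,0.3,0,0,1,0.4,0.6,0,0,1,0.6,0.95,0,0]}}

```text
clock: 1.1
position: [0.4593, -0.2784, 0.2977]
ee_rot: [-0.184, 2.132, -2.132]
force: [0.9, -0.6, 0.4]
width: 1.003
```

>>> {"fn": "carry_out", "kwargs": {"steps": [1,0.2,0.3,0,0,1,0.4,0.6,0,0,1,0.65,0.95,0,0,1,0.65,0.97,0,0]}}

```text
clock: 1.5
position: [0.5267, -0.1757, 0.2974]
ee_rot: [-0.192, 2.13, -2.123]
force: [-0.7, -0.1, 0.2]
width: 0.998
```

Ortho view (0.65 mm/px): I read the tray corner screws as follows:
- Green (15,98)…(221,433): centre (0.507, 0.363), yaw +5.2°.
- Yellow: centre (0.498, 0.185), yaw −4.5°.
- Red: centre (0.533, 0.000), yaw −5.0°.

The blue tray is next.

View pics/ob.png

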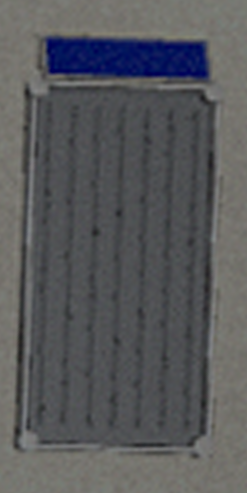

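```bash
cat >> h.py <<'E'
from scipy.spatial.transform import Rotation as Ro
def jaw():
    s=arm.observe(); z=Ro.from_rotvec(s["ee_rot"]).as_matrix()[:,2]
    return s, np.degrees(np.arctan2(z[1],z[0]))+90  # parcel yaw the jaws suit
def go(x,y,z,yaw):
    s,j=jaw(); d=(np.array([x,y,z])-s["position"])*10
    print("clock",round(s["clock"],2),"shift",d.round(3),"turn",round((yaw-j)/45,3),"pos",s["position"].round(4),"yaw",round(j,2),"f",s["force"].round(1),"w",round(s["width"],3))
E
python3 - <<'E'
from h import *
go(.5245,-.1818,.143,10)
im,d=get_image("wrist"); save("pics/w0.png",im)
E
```

```text
clock 1.5 shift [-0.022 -0.061 -1.544] turn -0.008 pos [ 0.5267 -0.1757  0.2974] yaw 10.35 f [-0.7 -0.1  0.2] w 0.998
```

View pics/w0.png

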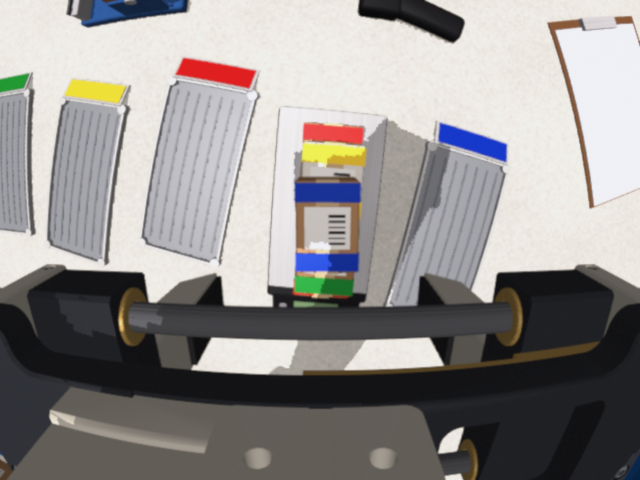

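The wrist view shows the stack between the jaws: blue on top at (327,228), yellow ahead and green behind. From the crop, the blue tray's centre is (0.508, −0.357), yaw −2.0°. Descending on blue.

>>> {"fn": "carry_out", "kwargs": {"steps": [1,0,0,-0.3,0,1,0,0,-0.6,0,1,0,0,-0.8,0,1,0,0,-0.9,0,1,0,0,-1,0]}}

```text
clock: 2.05
position: [0.5237, -0.1832, 0.1977]
ee_rot: [-0.183, 2.132, -2.133]
force: [-1.1, 0.3, 0.4]
width: 1.001
```

>>> {"fn": "carry_out", "kwargs": {"steps": [1,0,0,-0.3,0,1,0,0,-0.5,0,1,0,0,-0.6,0,1,0,0,-0.61,0,1,0,0,-0.61,0,1,0,0,-0.61,0]}}

```text
clock: 2.65
position: [0.5249, -0.1825, 0.1383]
ee_rot: [-0.182, 2.13, -2.131]
force: [-0.3, -0.5, -0.2]
width: 1.002
```

```bash
python3 -c "
from h import *
go(.5245,-.1818,.137,10)"
```

```text
clock 2.65 shift [-0.004  0.007 -0.013] turn 0.003 pos [ 0.5249 -0.1825  0.1383] yaw 9.86 f [-0.3 -0.5 -0.2] w 1.002
```

Close on it and lift 0.1 m gently.

>>> {"fn": "carry_out", "kwargs": {"steps": [0.5,0,0,0,0,0.5,0,0,0,0,0.3,0,0,0,0,0.3,0,0,0,0,0.3,0,0,0,0,0.3,0,0,0,0], "grip_force": 25}}

```text
clock: 3.25
position: [0.5245, -0.1823, 0.1377]
ee_rot: [-0.183, 2.131, -2.131]
force: [-0.3, 0.2, 0.8]
width: 0.527
```

>>> {"fn": "carry_out", "kwargs": {"steps": [0.3,0,0,0.05,0,0.3,0,0,0.15,0,0.3,0,0,0.3,0,0.3,0,0,0.5,0,0.3,0,0,0.7,0,0.3,0,0,0.7,0]}}

```text
clock: 3.85
position: [0.5258, -0.1827, 0.2105]
ee_rot: [-0.178, 2.127, -2.131]
force: [0.1, 0.3, 0.3]
width: 0.301
```

```bash
python3 -c "
from h import *
go(.508,-.357,.137,-2)
im,d=get_image('side'); save('pics/s1.png',im[120:300,260:480].repeat(3,0).repeat(3,1))"
```

```text
clock 3.85 shift [-0.178 -1.743 -0.735] turn -0.263 pos [ 0.5258 -0.1827  0.2105] yaw 9.86 f [0.1 0.3 0.3] w 0.301
```

View pics/s1.png

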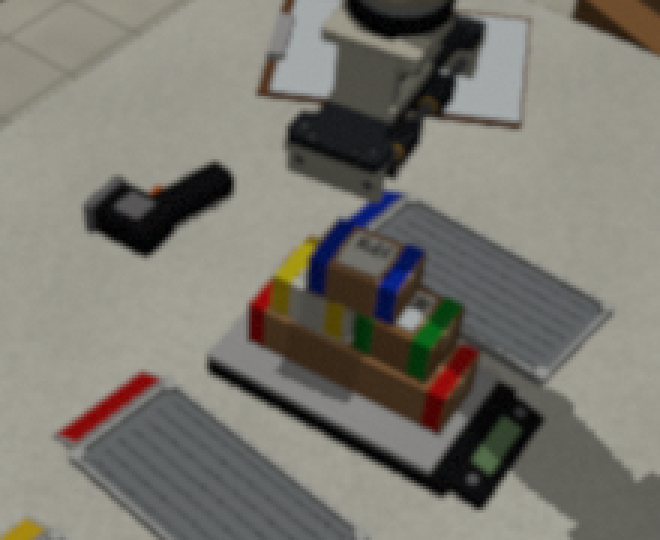

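The gripper closed to 0.30 and blue is still on the stack at (365,270), so the grasp missed or slipped. Measuring where the blue parcel and the finger tips really are.

```bash
cat >> h.py <<'E'
def rect(P):
    (c,s,a)=cv2.minAreaRect((P*1000).astype(np.float32)); b=cv2.boxPoints((c,s,a))
    L=max([b[1]-b[0],b[2]-b[1]],key=np.linalg.norm); L=L*np.sign(L[0])
    return np.round(c,1),np.round(sorted(s),1),round(float(np.degrees(np.arctan2(L[1],L[0]))),1)
def wcloud():
    s=arm.observe(); im,d=get_image("wrist"); c=camera_info("wrist")
    f=240/np.tan(np.radians(c["fovy"])/2); v,u=np.mgrid[:480,:640]
    a,b=u-c["cx"],v-c["cy"]; r=np.hypot(a,b)+1e-9; th=r/f
    k=np.tan(th)*d/r
    P=np.stack([a*k,b*k,d,np.ones_like(d)],-1)@np.array(c["tool_from_camera"]).T
    W=P[...,:3]@Ro.from_rotvec(s["ee_rot"]).as_matrix().T+s["position"]
    W[(d<=0)|(th>1.45)]=np.nan
    return im,d,W,P
E
python3 - <<'E'
from h import *
s=arm.observe(); print(s["position"],s["width"])
im,d,W,P=wcloud(); save("pics/w1.png",im)
hsv=cv2.cvtColor(im,cv2.COLOR_RGB2HSV)
H=W[...,2]; near=(np.hypot(W[...,0]-.52,W[...,1]+.18)<.13)
for n,a,b in(("blue",.155,.175),("mid",.115,.135)):
    m=near&(H>a)&(H<b); print(n,m.sum(),rect(W[m][:,:2]),np.nanmedian(H[m]))
# side
im,d,W=cloud("side"); m=(np.hypot(W[...,0]-.52,W[...,1]+.18)<.15)&(W[...,2]>.175)&(W[...,2]<.4)
Q=W[m]; print("low points", np.percentile(Q[:,2],[0,1,5]), Q[np.argsort(Q[:,2])[:5]].round(3))
m=(np.hypot(W[...,0]-.52,W[...,1]+.18)<.1)&(abs(W[...,2]-.166)<.006); print("blue side",rect(W[m][:,:2]))
E
```

```text
[ 0.5249688  -0.18251385  0.20882655] 0.2990863704280778
blue 9741 (array([ 526.6, -181.7]), array([57.5, 80.8]), 9.6) 0.16860675365160388
mid 3844 (array([ 564.5, -180.1]), array([61.8, 70.2]), 6.0) 0.12656835599195854
low points [0.23641194 0.25008488 0.30772188] [[ 0.521 -0.197  0.236]
 [ 0.524 -0.197  0.239]
 [ 0.516 -0.198  0.239]
 [ 0.516 -0.202  0.24 ]
 [ 0.521 -0.197  0.24 ]]
blue side (array([ 523.5, -182.2]), array([61.4, 86.1]), 11.0)
```

View pics/w1.png

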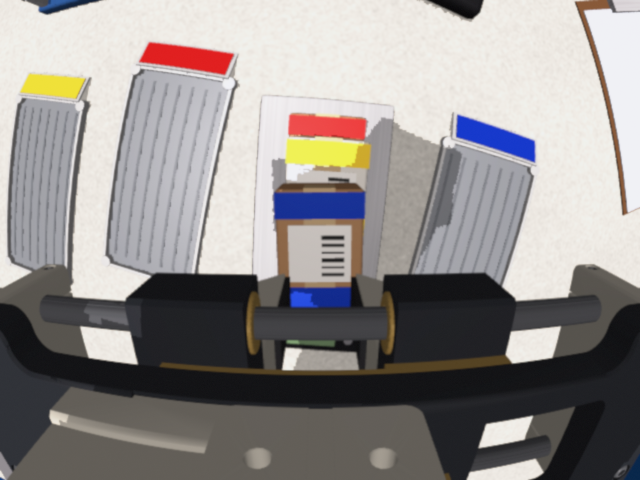

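```bash
python3 - <<'E'
from h import *
s=arm.observe(); print(s["position"],s["width"])
im,d=get_image("side"); c=camera_info("side"); f=240/np.tan(np.radians(c["fovy"])/2)
R,t=np.array(c["R"]),np.array(c["t"])
def pj(X): p=R@X+t; return (int(p[0]/p[2]*f+c["cx"]),int(p[1]/p[2]*f+c["cy"])),p[2]
o=im.copy()
for X in ([0,0,0],[0,0,.05],[0,.02,0],[0,-.02,0]):
    q,z=pj(s["position"]+np.array(X)); print(X,q,z,d[q[1],q[0]])
    cv2.circle(o,q,1,(255,0,255),-1)
save("pics/s2.png",cv2.resize(o[100:250,300:500],None,fx=4,fy=4,interpolation=cv2.INTER_NEAREST))
im,d,W,P=wcloud()
for p in ((318,320),(318,300),(272,330),(372,330),(285,300),(362,300),(200,320),(450,320)): print(p,P[p[1],p[0]].round(3),im[p[1],p[0]])
E
```

```text
[ 0.52374145 -0.18221712  0.20687949] 0.29810582773688754
[0, 0, 0] (383, 192) 1.0631684480231245 1.3458445
[0, 0, 0.05] (385, 176) 1.0252535054305183 0.8956123
[0, 0.02, 0] (378, 196) 1.0535055431069322 1.1134056
[0, -0.02, 0] (388, 187) 1.072831352939317 1.354783
(318, 320) [-0.03  -0.113 -0.     1.   ] [63 63 66]
(318, 300) [ 0.032  0.039 -0.001  1.   ] [ 17  42 142]
(272, 330) [-0.027 -0.114 -0.011  1.   ] [67 67 70]
(372, 330) [-0.028 -0.114  0.012  1.   ] [68 67 70]
(285, 300) [-0.009 -0.055 -0.014  1.   ] [16 14 16]
(362, 300) [-0.011 -0.06   0.016  1.   ] [74 71 66]
(200, 320) [-0.032 -0.12  -0.025  1.   ] [34 35 37]
(450, 320) [-0.033 -0.121  0.028  1.   ] [32 34 37]
```

View pics/s2.png

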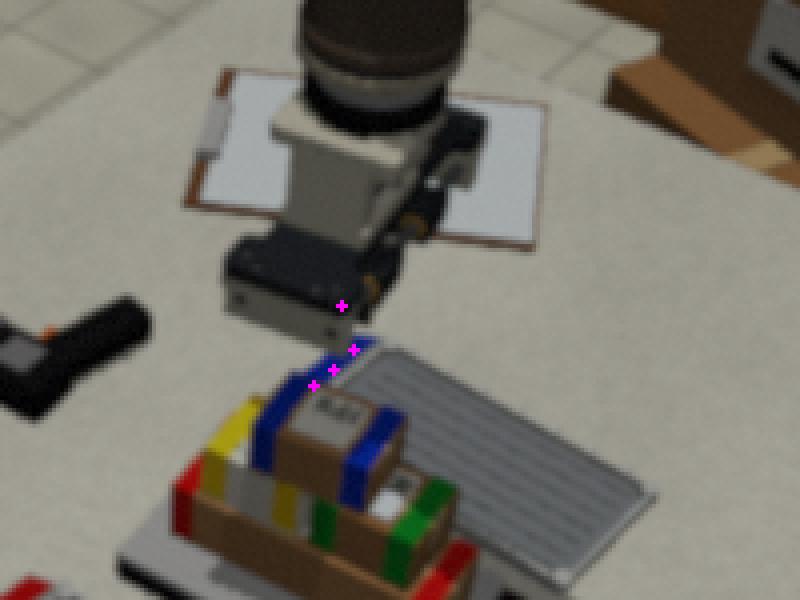

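The box is untouched. The magenta TCP mark (crop 334,370) is clearly below the visible finger tips (about 350,345). I'll measure the tip height in both cameras' depth.

```bash
python3 - <<'E'
from h import *
s=arm.observe(); print(s["position"])
for nm in ("side","wrist"):
    W=cloud("side")[2] if nm=="side" else wcloud()[2]
    m=(np.hypot(W[...,0]-.524,W[...,1]+.182)<.12)&(W[...,2]>.18)&(W[...,2]<.34)
    Q=W[m]-s["position"]; j=Ro.from_rotvec(s["ee_rot"]).as_matrix(); T=Q@j
    print(nm,len(T))
    for a in np.arange(-.06,.061,.01):
        k=(abs(T[:,2]-a)<.005)
        if k.sum()>3: print(" jaw",round(a,3),"n",k.sum(),"height min/5%/50%",np.percentile(-T[k,1],[0,5,50]).round(3),"x",np.percentile(T[k,0],[2,98]).round(3))
E
```

```text
[ 0.52338534 -0.18214256  0.20625992]
side 841
 jaw -0.06 n 5 height min/5%/50% [0.109 0.109 0.11 ] x [0.026 0.031]
 jaw -0.05 n 17 height min/5%/50% [0.101 0.105 0.112] x [0.026 0.036]
 jaw -0.04 n 53 height min/5%/50% [0.098 0.1   0.117] x [0.023 0.037]
 jaw -0.03 n 33 height min/5%/50% [0.099 0.106 0.118] x [0.023 0.037]
 jaw -0.02 n 30 height min/5%/50% [0.101 0.104 0.118] x [-0.002  0.037]
 jaw -0.01 n 6 height min/5%/50% [0.112 0.112 0.114] x [0.026 0.029]
 jaw 0.0 n 16 height min/5%/50% [0.11  0.11  0.112] x [0.024 0.032]
 jaw 0.01 n 42 height min/5%/50% [0.03  0.032 0.11 ] x [0.004 0.036]
 jaw 0.02 n 70 height min/5%/50% [0.031 0.038 0.113] x [0.01  0.037]
 jaw 0.03 n 32 height min/5%/50% [0.082 0.102 0.119] x [0.018 0.038]
 jaw 0.04 n 25 height min/5%/50% [0.104 0.107 0.119] x [0.024 0.037]
 jaw 0.05 n 7 height min/5%/50% [0.11  0.11  0.113] x [0.025 0.035]
 jaw 0.06 n 18 height min/5%/50% [0.11  0.11  0.113] x [0.013 0.035]
wrist 59353
 jaw -0.06 n 1296 height min/5%/50% [0.109 0.111 0.114] x [-0.031 -0.025]
 jaw -0.05 n 1092 height min/5%/50% [0.109 0.111 0.114] x [-0.031 -0.025]
 jaw -0.04 n 3534 height min/5%/50% [0.1   0.105 0.12 ] x [-0.037 -0.02 ]
 jaw -0.03 n 4530 height min/5%/50% [0.039 0.105 0.12 ] x [-0.037 -0.021]
 jaw -0.02 n 6694 height min/5%/50% [0.03  0.05  0.119] x [-0.037 -0.001]
 jaw -0.01 n 3037 height min/5%/50% [0.03  0.053 0.114] x [-0.032  0.006]
 jaw 0.0 n 2451 height min/5%/50% [0.109 0.111 0.114] x [-0.031 -0.022]
 jaw 0.01 n 2775 height min/5%/50% [0.03  0.055 0.114] x [-0.031  0.006]
 jaw 0.02 n 6829 height min/5%/50% [0.03  0.05  0.119] x [-0.037  0.   ]
 jaw 0.03 n 4871 height min/5%/50% [0.038 0.105 0.12 ] x [-0.037  0.009]
 jaw 0.04 n 5245 height min/5%/50% [0.1   0.107 0.12 ] x [-0.037  0.02 ]
 jaw 0.05 n 1401 height min/5%/50% [0.106 0.11  0.114] x [-0.031  0.027]
 jaw 0.06 n 2337 height min/5%/50% [0.107 0.11  0.114] x [-0.031  0.027]
```

Both cameras agree that the finger tips end 30 mm above the reported TCP, centred sideways. I'll take true tip z = reported z + 0.030 from now on. Reopening and descending to reported z 0.107.

>>> {"fn": "carry_out", "kwargs": {"steps": [1,0,0,0,0,1,0,0,0,0,1,0,0,0,0,1,0,0,0,0,1,0,0,0,0,1,0,0,0,0,1,0,0,0,0,1,0,0,0,0,1,0,0,0,0]}}

```text
clock: 5.1
position: [0.524, -0.1823, 0.2071]
ee_rot: [-0.184, 2.131, -2.132]
force: [0.2, 0.6, -0.5]
width: 0.989
```

>>> {"fn": "carry_out", "kwargs": {"steps": [1,0,0,-0.2,0,1,0,0,-0.4,0,1,0,0,-0.6,0,1,0,0,-0.75,0,1,0,0,-0.9,0,1,0,0,-1,0,1,0,0,-1,0,1,0,0,-1,0]}}

```text
clock: 5.9
position: [0.5243, -0.1823, 0.1074]
ee_rot: [-0.184, 2.131, -2.131]
force: [0.5, -0.9, -0.2]
width: 0.999
```

>>> {"fn": "carry_out", "kwargs": {"steps": [0.4,0,0,0,0,0.4,0,0,0,0,0.4,0,0,0,0,0.4,0,0,0,0,0.4,0,0,0,0,0.4,0,0,0,0,0.4,0,0,0,0,0.4,0,0,0,0]}}

```text
clock: 6.7
position: [0.5241, -0.1823, 0.1072]
ee_rot: [-0.184, 2.131, -2.132]
force: [0.1, 0.7, 3.6]
width: 0.61
```

>>> {"fn": "carry_out", "kwargs": {"steps": [0.4,0,0,0.03,0,0.4,0,0,0.1,0,0.4,0,0,0.25,0,0.4,0,0,0.4,0,0.4,0,0,0.5,0,0.4,0,0,0.5,0,0.4,0,0,0.5,0]}}

```text
clock: 7.4
position: [0.5239, -0.1823, 0.1569]
ee_rot: [-0.184, 2.131, -2.132]
force: [-0.3, 0.2, -2.1]
width: 0.608
```

```bash
python3 - <<'E'
from h import *
go(.508,-.357,-.013,-2)
im,d,W=cloud("side"); save("pics/s3.png",cv2.resize(im[100:260,300:480],None,fx=3,fy=3))
hsv=cv2.cvtColor(im,cv2.COLOR_RGB2HSV)
m=(hsv[...,0]>105)&(hsv[...,0]<125)&(hsv[...,1]>150)&(np.hypot(W[...,0]-.524,W[...,1]+.182)<.08)
print("blue tape z",np.percentile(W[m][:,2],[2,98]))
E
```

```text
clock 7.4 shift [-0.159 -1.747 -1.699] turn -0.264 pos [ 0.5239 -0.1823  0.1569] yaw 9.86 f [-0.3  0.2 -2.1] w 0.608
blue tape z [0.1819967  0.35542833]
```

View pics/s3.png

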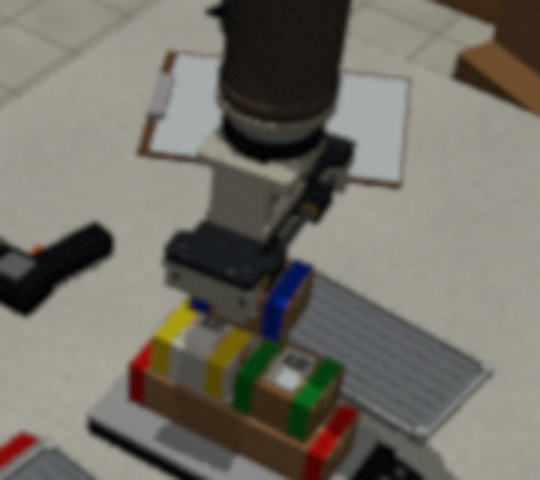

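Blue is held level, well clear of the stack (tape at 290,290). Carrying it to the blue tray.

>>> {"fn": "carry_out", "kwargs": {"steps": [0.4,0,-0.1,0.1,0,0.4,-0.02,-0.3,0.1,-0.05,0.4,-0.05,-0.6,0.1,-0.1,0.4,-0.08,-0.9,0.1,-0.15]}}

```text
clock: 7.85
position: [0.5154, -0.2752, 0.1671]
ee_rot: [-0.055, 2.195, -2.197]
force: [0.2, -0.1, -1.4]
width: 0.608
```

>>> {"fn": "carry_out", "kwargs": {"steps": [0.4,-0.02,-0.3,0,-0.05,0.4,-0.05,-0.6,0,-0.11,0.4,-0.07,-0.78,0,-0.11,0.4,-0.08,-0.85,0,-0.11,0.4,-0.08,-0.85,-0.2,-0.11,0.4,-0.08,-0.85,-0.4,-0.11,0.4,-0.08,-0.85,-0.6,-0.11,0.4,-0.08,-0.85,-0.8,-0.11]}}

```text
clock: 8.65
position: [0.5084, -0.3562, 0.0863]
ee_rot: [-0.034, -2.207, 2.206]
force: [-0.1, 0.3, -0.8]
width: 0.61
```

>>> {"fn": "carry_out", "kwargs": {"steps": [0.4,0,0,-0.2,0,0.4,0,0,-0.4,0,0.4,0,0,-0.55,0,0.4,0,0,-0.7,0,0.4,0,0,-0.8,0,0.4,0,0,-0.8,0,0.4,0,0,-0.8,0]}}

```text
clock: 9.35
position: [0.5083, -0.3574, 0.0073]
ee_rot: [-0.036, -2.205, 2.206]
force: [1.0, 0.2, -1.2]
width: 0.608
```

```bash
python3 - <<'E'
from h import *
go(.508,-.357,-.013,-2)
E
```

```text
clock 9.35 shift [-0.003  0.004 -0.203] turn -0.004 pos [ 0.5083 -0.3574  0.0073] yaw -1.83 f [ 1.   0.2 -1.2] w 0.608
```

Down the last 20 mm.

>>> {"fn": "carry_out", "kwargs": {"steps": [0.4,0,0,-0.08,0,0.4,0,0,-0.14,0,0.4,0,0,-0.17,0,0.4,0,0,-0.19,0,0.4,0,0,-0.2,0,0.4,0,0,-0.2,0,0.4,0,0,-0.2,0]}}

```text
clock: 10.05
position: [0.5081, -0.3574, -0.0128]
ee_rot: [-0.036, -2.205, 2.206]
force: [-0.9, 0.1, 0.8]
width: 0.607
```

>>> {"fn": "carry_out", "kwargs": {"steps": [0.65,0,0,-0.01,0,0.7,0,0,-0.01,0,0.75,0,0,-0.01,0,0.75,0,0,-0.01,0,0.75,0,0,0.05,0,0.75,0,0,0.2,0,0.75,0,0,0.5,0,0.8,0,0,0.9,0,1,0,0,1,0]}}

```text
clock: 10.95
position: [0.5105, -0.3588, 0.0927]
ee_rot: [-0.043, -2.204, 2.212]
force: [1.2, -0.2, 0.1]
width: 0.842
```

>>> {"fn": "carry_out", "kwargs": {"steps": [1,0,0.1,0.4,0,1,0,0.4,0.7,0,1,0.1,0.7,0.9,0.1,1,0.3,1,1,0.1]}}

```text
clock: 11.35
position: [0.538, -0.2574, 0.1906]
ee_rot: [-0.048, 2.194, -2.198]
force: [-0.5, -0.5, 0.0]
width: 0.999
```

>>> {"fn": "carry_out", "kwargs": {"steps": [1,0.1,0.3,0,0.08,1,0.2,0.6,0,0.08,1,0.3,0.7,0,0.08,1,0.3,0.7,0,0.08,1,0.3,0.7,0,0.08]}}

```text
clock: 11.85
position: [0.5676, -0.1888, 0.1872]
ee_rot: [-0.118, 2.165, -2.167]
force: [-0.7, -1.6, 0.3]
width: 0.998
```

```bash
python3 - <<'E'
from h import *
s=arm.observe();im,d,W,P=wcloud(); save("pics/w3.png",im); 
hsv=cv2.cvtColor(im,cv2.COLOR_RGB2HSV); H=W[...,2]
for n,m in (("y/g top",(H>.115)&(H<.137)&(np.hypot(W[...,0]-.52,W[...,1]+.18)<.12)),("blue placed",(H>.035)&(H<.06)&(np.hypot(W[...,0]-.508,W[...,1]+.357)<.08))):
    if m.sum()>50: print(n,m.sum(),rect(W[m][:,:2]),np.nanmedian(H[m]))
im,d,W=cloud("top"); hsv=cv2.cvtColor(im,cv2.COLOR_RGB2HSV); H=W[...,2]; save("pics/t3.png",cv2.resize(im[220:350,365:515],None,fx=5,fy=5)[:600])
ri=np.hypot(W[...,0]-.52,W[...,1]+.182)<.13
for n,m in (("blue",(H>.03)&(H<.06)&(np.hypot(W[...,0]-.508,W[...,1]+.357)<.08)),("y/g",ri&(abs(H-.124)<.01)),
  ("ytape",ri&(abs(H-.124)<.01)&(hsv[...,0]>=22)&(hsv[...,0]<=35)&(hsv[...,1]>120)),("gtape",ri&(abs(H-.124)<.01)&(hsv[...,0]>=45)&(hsv[...,0]<=75)&(hsv[...,1]>120))):
    if m.sum()>50: print(n,m.sum(),rect(W[m][:,:2]),np.nanmedian(H[m]))
go(.55,-.18,.1,6)
E
```

```text
y/g top 11722 (array([ 529.2, -184.3]), array([ 61.8, 142.3]), 6.5) 0.12654406733885226
blue placed 1805 (array([ 528.2, -356.6]), array([47.5, 59. ]), 84.8) 0.04849398997111498
y/g 1324 (array([ 507.9, -186.4]), array([ 61.6, 130.5]), 6.3) 0.12382254520593355
ytape 219 (array([ 494.5, -188.3]), array([ 60.8, 101.8]), 7.3) 0.12352927859326991
gtape 409 (array([ 480.6, -189. ]), array([60.5, 70.6]), 5.9) 0.12406641508063254
clock 11.95 shift [-0.172  0.095 -0.87 ] turn -0.002 pos [ 0.5672 -0.1895  0.187 ] yaw 6.11 f [ 0.   0.7 -0.2] w 1.0
```

View pics/t3.png

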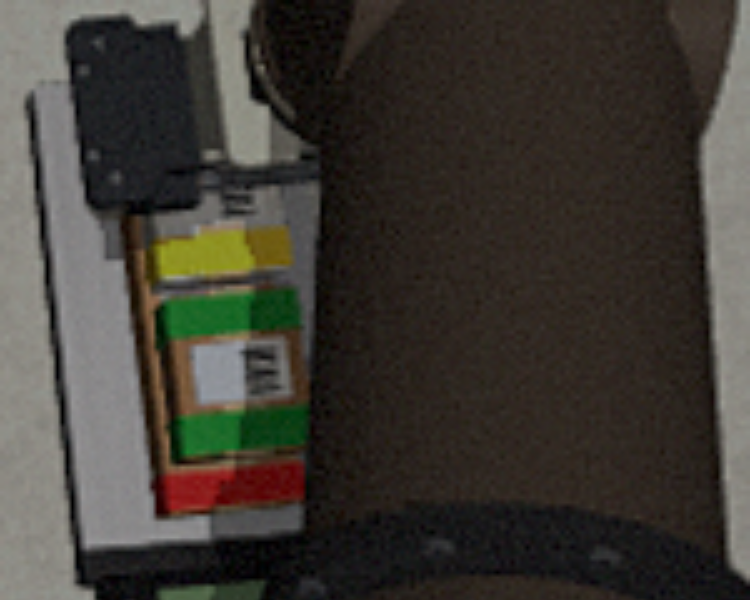

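Top view: blue's tray is hidden by the arm. Green sits at about (235,375) and yellow is partly under the gripper. From the earlier fit, yellow's centre is (0.563, −0.179) and green's is (0.480, −0.188), both at yaw 6.3°. Yellow next.

>>> {"fn": "carry_out", "kwargs": {"steps": [1,-0.05,0.08,0,0,1,-0.05,0.08,-0.2,0,1,-0.05,0.08,-0.4,0,1,-0.05,0.08,-0.6,0,1,-0.05,0.08,-0.8,0,1,-0.05,0.08,-0.9,0]}}

```text
clock: 12.55
position: [0.5614, -0.1794, 0.0954]
ee_rot: [-0.12, 2.167, -2.166]
force: [0.3, 0.6, 0.1]
width: 1.0
```

>>> {"fn": "carry_out", "kwargs": {"steps": [1,0,0,-0.2,0,1,0,0,-0.3,0,1,0,0,-0.36,0,1,0,0,-0.36,0,1,0,0,-0.36,0,0.4,0,0,-0.36,0,0.4,0,0,-0.36,0,0.4,0,0,-0.36,0,0.4,0,0,-0.36,0,0.4,0,0,-0.36,0,0.4,0,0,-0.36,0,0.4,0,0,-0.36,0]}}

```text
clock: 13.75
position: [0.5631, -0.1794, 0.0612]
ee_rot: [-0.118, 2.165, -2.165]
force: [-0.4, -0.1, 2.9]
width: 0.655
```

```bash
python3 - <<'E'
from h import *
go(.498,.185,-.013,-4.5)
E
```

```text
clock 13.75 shift [-0.651  3.644 -0.742] turn -0.239 pos [ 0.5631 -0.1794  0.0612] yaw 6.26 f [-0.4 -0.1  2.9] w 0.655
```

>>> {"fn": "carry_out", "kwargs": {"steps": [0.4,0,0,0.03,0,0.4,0,0,0.1,0,0.4,0,0,0.25,0,0.4,0,0,0.45,0,0.4,0,0,0.65,0,0.4,0,0,0.85,0,0.4,0,0.1,1,0]}}

```text
clock: 14.45
position: [0.5631, -0.1706, 0.1627]
ee_rot: [-0.115, 2.165, -2.167]
force: [0.5, -0.7, -0.8]
width: 0.654
```

>>> {"fn": "carry_out", "kwargs": {"steps": [0.4,-0.05,0.3,0,-0.02,0.4,-0.11,0.6,0,-0.04,0.4,-0.17,0.9,0,-0.06]}}

```text
clock: 14.75
position: [0.5456, -0.0774, 0.1614]
ee_rot: [-0.067, 2.19, -2.19]
force: [0.9, -0.6, -1.2]
width: 0.652
```

>>> {"fn": "carry_out", "kwargs": {"steps": [0.4,-0.05,0.3,0,-0.02,0.4,-0.11,0.6,0,-0.04,0.4,-0.17,0.9,0,-0.06]}}

```text
clock: 15.05
position: [0.5283, 0.0128, 0.1613]
ee_rot: [-0.017, 2.214, -2.214]
force: [0.6, 0.0, -1.7]
width: 0.649
```

>>> {"fn": "carry_out", "kwargs": {"steps": [0.4,-0.05,0.3,0,-0.02,0.4,-0.11,0.6,0,-0.04,0.4,-0.17,0.9,0,-0.06]}}

```text
clock: 15.35
position: [0.5112, 0.1027, 0.1613]
ee_rot: [-0.035, -2.205, 2.205]
force: [1.1, 0.2, -0.9]
width: 0.648
```

>>> {"fn": "carry_out", "kwargs": {"steps": [0.4,-0.05,0.3,0,-0.03,0.4,-0.1,0.6,0,-0.06,0.4,-0.14,0.8,0,-0.06,0.4,-0.14,0.84,-0.2,-0.06,0.4,-0.14,0.84,-0.4,-0.06,0.4,-0.14,0.84,-0.6,-0.06,0.4,-0.14,0.84,-0.8,-0.06,0.4,-0.14,0.84,-0.9,-0.06,0.4,-0.14,0.84,-0.9,-0.06]}}

```text
clock: 16.25
position: [0.4968, 0.1848, 0.0701]
ee_rot: [-0.083, -2.179, 2.181]
force: [0.1, 0.1, -1.7]
width: 0.652
```

```bash
python3 - <<'E'
from h import *
go(.498,.185,-.013,-4.5)
E
```

```text
clock 16.25 shift [ 0.012  0.002 -0.831] turn 0.0 pos [0.4968 0.1848 0.0701] yaw -4.51 f [ 0.1  0.1 -1.7] w 0.652
```

>>> {"fn": "carry_out", "kwargs": {"steps": [0.4,0,0,-0.2,0,0.4,0,0,-0.4,0,0.4,0,0,-0.55,0,0.4,0,0,-0.65,0,0.4,0,0,-0.72,0,0.4,0,0,-0.78,0,0.4,0,0,-0.82,0,0.4,0,0,-0.84,0,0.4,0,0,-0.84,0,0.4,0,0,-0.84,0]}}

```text
clock: 17.25
position: [0.4982, 0.1848, -0.0127]
ee_rot: [-0.087, -2.181, 2.181]
force: [-0.6, -0.2, -2.0]
width: 0.651
```

>>> {"fn": "carry_out", "kwargs": {"steps": [0.7,0,0,0,0,0.75,0,0,0,0,0.8,0,0,0,0,0.8,0,0,0,0,0.8,0,0,0.05,0,0.8,0,0,0.2,0,0.8,0,0,0.5,0,0.8,0,0,0.9,0,1,0,0,1,0]}}

```text
clock: 18.15
position: [0.5001, 0.1858, 0.0911]
ee_rot: [-0.092, -2.186, 2.181]
force: [1.0, 0.5, 1.3]
width: 0.848
```

>>> {"fn": "carry_out", "kwargs": {"steps": [1,0,-0.1,0.4,0,1,0,-0.4,0.7,0,1,0,-0.7,0.9,0.1,1,0,-1,1,0.1]}}

```text
clock: 18.55
position: [0.4987, 0.084, 0.1892]
ee_rot: [0.0, 2.219, -2.218]
force: [0.4, 0.7, -0.8]
width: 0.997
```

>>> {"fn": "carry_out", "kwargs": {"steps": [1,0,-0.3,0,0.1,1,0,-0.6,0,0.1,1,0,-1,0,0.14]}}

```text
clock: 18.85
position: [0.4978, -0.0153, 0.1873]
ee_rot: [-0.12, 2.164, -2.163]
force: [0.1, 0.0, 0.5]
width: 1.001
```

>>> {"fn": "carry_out", "kwargs": {"steps": [1,-0.06,-0.3,0,0,1,-0.12,-0.6,0,0,1,-0.18,-0.9,0,0,1,-0.18,-0.9,0,0]}}

```text
clock: 19.25
position: [0.4786, -0.11, 0.1869]
ee_rot: [-0.113, 2.167, -2.171]
force: [0.2, 0.1, -0.6]
width: 0.997
```

```bash
cat >> h.py <<'E'
HUE=dict(red=(0,6,8),yellow=(22,35,100),green=(45,75,100),blue=(105,125,120))
TR=dict(red=(.5326,.0001,.054,-5),yellow=(.4977,.1852,.050,-4.5),green=(.5074,.3633,.050,5.2),blue=(.5077,-.357,.046,-2))
def placed(cams=("top",)):
    for cam in cams:
        im,d,W=cloud(cam); H=W[...,2]
        for n,(x,y,z,a) in TR.items():
            m=(abs(H-z)<.009)&(np.hypot(W[...,0]-x,W[...,1]-y)<.13)&(abs(W[...,1]-y)<.07)
            if m.sum()>150: print(cam,n,m.sum(),rect(W[m][:,:2]),"target",x*1000,y*1000,a)
    return im
E
python3 - <<'E'
from h import *
save("pics/t4.png",placed(("side","top")))
go(.480,-.188,.061,6.3)
E
```

```text
side yellow 868 (array([495.9, 185.7]), array([61.1, 78. ]), -4.7) target 497.7 185.20000000000002 -4.5
side blue 491 (array([ 507.5, -356.4]), array([63.3, 87.8]), -2.1) target 507.70000000000005 -357.0 -2
top yellow 795 (array([496.8, 184.2]), array([61.9, 76.1]), -4.8) target 497.7 185.20000000000002 -4.5
top blue 833 (array([ 508.6, -357.6]), array([58.7, 85.5]), -2.1) target 507.70000000000005 -357.0 -2
clock 19.35 shift [ 0.002 -0.824 -1.261] turn 0.003 pos [ 0.4798 -0.1056  0.1871] yaw 6.17 f [0.6 0.5 0.1] w 0.994
```

View pics/t4.png

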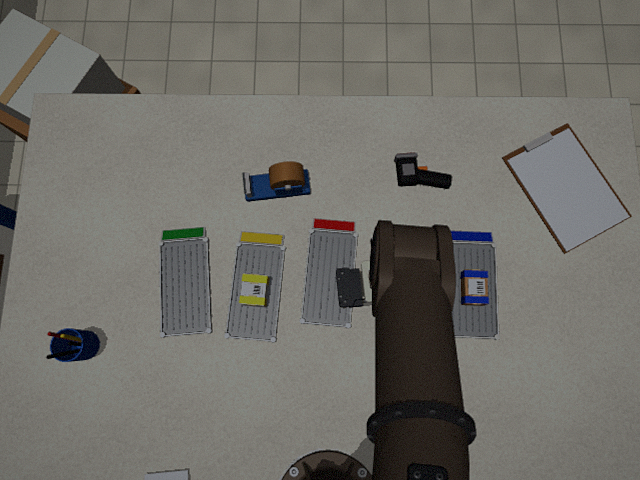

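Yellow (254,290) and blue (474,287) are within about 1 mm and 0.3° of their trays' middles. Green next.

>>> {"fn": "carry_out", "kwargs": {"steps": [1,0,-0.3,0,0,1,0,-0.6,0,0,1,0,-0.83,0,0,1,0,-0.83,0,0,1,0,-0.83,-0.2,0,1,0,-0.83,-0.4,0,1,0,-0.83,-0.6,0,1,0,-0.83,-0.8,0,1,0,-0.83,-0.9,0]}}

```text
clock: 20.25
position: [0.4796, -0.186, 0.0956]
ee_rot: [-0.123, 2.166, -2.163]
force: [0.5, -0.1, 0.2]
width: 0.999
```

>>> {"fn": "carry_out", "kwargs": {"steps": [1,0,0,-0.2,0,1,0,0,-0.3,0,1,0,0,-0.36,0,1,0,0,-0.36,0,1,0,0,-0.36,0,0.4,0,0,-0.36,0,0.4,0,0,-0.36,0,0.4,0,0,-0.36,0,0.4,0,0,-0.36,0,0.4,0,0,-0.36,0,0.4,0,0,-0.36,0,0.4,0,0,-0.36,0]}}

```text
clock: 21.45
position: [0.4801, -0.1884, 0.0612]
ee_rot: [-0.118, 2.165, -2.165]
force: [-0.9, -1.2, 3.2]
width: 0.653
```

```bash
python3 - <<'E'
from h import *
go(.5074,.3633,-.014,5.2)
E
```

```text
clock 21.45 shift [ 0.273  5.517 -0.752] turn -0.024 pos [ 0.4801 -0.1884  0.0612] yaw 6.26 f [-0.9 -1.2  3.2] w 0.653
```

>>> {"fn": "carry_out", "kwargs": {"steps": [0.4,0,0,0.03,0,0.4,0,0,0.1,0,0.4,0,0,0.25,0,0.4,0,0,0.45,0,0.4,0,0,0.65,0,0.4,0,0,0.85,0,0.4,0,0.1,1,0]}}

```text
clock: 22.15
position: [0.48, -0.1795, 0.1626]
ee_rot: [-0.115, 2.165, -2.167]
force: [0.4, 0.3, -2.4]
width: 0.652
```

>>> {"fn": "carry_out", "kwargs": {"steps": [0.4,0.02,0.3,0,0,0.4,0.04,0.6,0,0,0.4,0.05,0.95,0,0]}}

```text
clock: 22.45
position: [0.4849, -0.0829, 0.1616]
ee_rot: [-0.116, 2.165, -2.166]
force: [0.0, 0.7, -1.9]
width: 0.654
```

>>> {"fn": "carry_out", "kwargs": {"steps": [0.4,0.02,0.3,0,0,0.4,0.04,0.6,0,0,0.4,0.05,0.95,0,0]}}

```text
clock: 22.75
position: [0.4899, 0.0124, 0.1614]
ee_rot: [-0.117, 2.165, -2.166]
force: [1.0, -0.0, -2.6]
width: 0.655
```

>>> {"fn": "carry_out", "kwargs": {"steps": [0.4,0.02,0.3,0,0,0.4,0.04,0.6,0,0,0.4,0.05,0.95,0,0]}}

```text
clock: 23.05
position: [0.4949, 0.1073, 0.1614]
ee_rot: [-0.117, 2.165, -2.166]
force: [1.6, 0.9, -2.8]
width: 0.653
```

>>> {"fn": "carry_out", "kwargs": {"steps": [0.4,0.02,0.3,0,0,0.4,0.04,0.6,0,0,0.4,0.05,0.95,0,0]}}

```text
clock: 23.35
position: [0.5, 0.2021, 0.1613]
ee_rot: [-0.117, 2.165, -2.167]
force: [0.9, 0.0, -1.6]
width: 0.654
```

>>> {"fn": "carry_out", "kwargs": {"steps": [0.4,0.02,0.3,0,0,0.4,0.04,0.6,0,0,0.4,0.05,0.95,0,0]}}

```text
clock: 23.65
position: [0.5051, 0.297, 0.1613]
ee_rot: [-0.117, 2.165, -2.167]
force: [0.3, -0.6, -2.2]
width: 0.648
```

>>> {"fn": "carry_out", "kwargs": {"steps": [0.4,0.02,0.3,0,-0.02,0.4,0.02,0.55,0,-0.02,0.4,0.02,0.67,0,-0.02,0.4,0.02,0.67,-0.2,-0.02,0.4,0.02,0.67,-0.4,-0.02,0.4,0.02,0.67,-0.6,-0.02,0.4,0.02,0.67,-0.8,-0.02,0.4,0.02,0.67,-0.9,-0.02,0.4,0.02,0.67,-0.9,-0.02]}}

```text
clock: 24.55
position: [0.5064, 0.3623, 0.0699]
ee_rot: [-0.104, 2.173, -2.177]
force: [-0.5, -0.8, -1.4]
width: 0.651
```

```bash
python3 - <<'E'
from h import *
go(.5074,.3633,-.014,5.2)
E
```

```text
clock 24.55 shift [ 0.01   0.01  -0.839] turn -0.003 pos [0.5064 0.3623 0.0699] yaw 5.33 f [-0.5 -0.8 -1.4] w 0.651
```

>>> {"fn": "carry_out", "kwargs": {"steps": [0.4,0,0,-0.2,0,0.4,0,0,-0.4,0,0.4,0,0,-0.55,0,0.4,0,0,-0.65,0,0.4,0,0,-0.72,0,0.4,0,0,-0.78,0,0.4,0,0,-0.82,0,0.4,0,0,-0.845,0,0.4,0,0,-0.845,0,0.4,0,0,-0.845,0]}}

```text
clock: 25.55
position: [0.5072, 0.3639, -0.0128]
ee_rot: [-0.101, 2.174, -2.173]
force: [-1.3, -1.5, 4.3]
width: 0.652
```

>>> {"fn": "carry_out", "kwargs": {"steps": [0.7,0,0,0,0,0.75,0,0,0,0,0.8,0,0,0,0,0.8,0,0,0,0,0.8,0,0,0.05,0,0.8,0,0,0.2,0,0.8,0,0,0.5,0,0.8,0,0,0.9,0,1,0,0,1,0]}}

```text
clock: 26.45
position: [0.5091, 0.3658, 0.0922]
ee_rot: [-0.095, 2.176, -2.166]
force: [0.7, 0.0, 0.7]
width: 0.847
```

>>> {"fn": "carry_out", "kwargs": {"steps": [1,0,-0.1,0.4,0,1,0,-0.4,0.5,0,1,0,-0.7,0.5,0,1,0,-1,0.5,0]}}

```text
clock: 26.85
position: [0.5072, 0.263, 0.138]
ee_rot: [-0.1, 2.173, -2.172]
force: [0.8, -0.5, 0.1]
width: 0.996
```

>>> {"fn": "carry_out", "kwargs": {"steps": [1,0,-0.3,0,0,1,0,-0.6,0,0,1,0,-1,0,0]}}

```text
clock: 27.15
position: [0.5069, 0.1639, 0.1375]
ee_rot: [-0.103, 2.173, -2.171]
force: [0.7, -0.2, -0.5]
width: 0.999
```

>>> {"fn": "carry_out", "kwargs": {"steps": [1,0,-0.3,0,0,1,0,-0.6,0,0,1,0,-1,0,0]}}

```text
clock: 27.45
position: [0.507, 0.0638, 0.1375]
ee_rot: [-0.102, 2.173, -2.171]
force: [1.3, 0.1, -0.3]
width: 1.002
```

>>> {"fn": "carry_out", "kwargs": {"steps": [1,0.05,-0.3,0,0,1,0.1,-0.6,0,0,1,0.14,-0.9,0,0.02,1,0.14,-0.9,0,0.02,1,0.14,-0.9,0,0.02]}}

```text
clock: 27.95
position: [0.5211, -0.0267, 0.1371]
ee_rot: [-0.116, 2.166, -2.166]
force: [-1.1, 0.8, -0.0]
width: 1.001
```

```bash
python3 - <<'E'
from h import *
placed(("side","top"))
for cam in("side","top"):
    W=cloud(cam)[2]
    m=(abs(W[...,2]-.078)<.006)&(np.hypot(W[...,0]-.52,W[...,1]+.183)<.12); print(cam,m.sum(),rect(W[m][:,:2]))
W=wcloud()[2]; m=(abs(W[...,2]-.08)<.007)&(np.hypot(W[...,0]-.52,W[...,1]+.183)<.12); print("wrist",m.sum(),rect(W[m][:,:2]))
go(.521,-.183,.011,6.2)
E
```

```text
side yellow 864 (array([495.4, 185.8]), array([61.9, 78.2]), -5.5) target 497.7 185.20000000000002 -4.5
side green 1095 (array([506.6, 364.3]), array([61.7, 77.3]), 5.5) target 507.4 363.3 5.2
side blue 484 (array([ 507. , -356.5]), array([63.4, 85.2]), -3.7) target 507.70000000000005 -357.0 -2
top yellow 787 (array([496.9, 184.4]), array([61.9, 76. ]), -5.0) target 497.7 185.20000000000002 -4.5
top green 802 (array([508. , 363.2]), array([62.8, 77.2]), 5.8) target 507.4 363.3 5.2
top blue 836 (array([ 508.8, -356.6]), array([58.5, 85.9]), -2.1) target 507.70000000000005 -357.0 -2
side 1179 (array([ 510.3, -183.3]), array([ 68.8, 182.1]), 6.7)
top 2048 (array([ 521., -184.]), array([ 64.9, 201.1]), 6.3)
wrist 10026 (array([ 556.8, -179.8]), array([ 66.9, 128.8]), 6.7)
clock 28.2 shift [ 0.    -1.579 -1.257] turn -0.004 pos [ 0.521  -0.0251  0.1367] yaw 6.37 f [-0.4 -0.6  0.9] w 0.998
```

Green is well placed. Red is still at (0.521, −0.184), yaw 6.3°. Fetching red with a firmer grip.

>>> {"fn": "carry_out", "kwargs": {"steps": [1,0,-0.3,0,0,1,0,-0.6,0,0,1,0,-0.9,0,0,1,0,-0.9,0,0], "grip_force": 45}}

```text
clock: 28.6
position: [0.5206, -0.1205, 0.1365]
ee_rot: [-0.114, 2.166, -2.17]
force: [-0.4, -0.2, -0.1]
width: 1.001
```

>>> {"fn": "carry_out", "kwargs": {"steps": [1,0,-0.3,0,0,1,0,-0.6,0,0,1,0,-0.69,0,0,1,0,-0.69,-0.2,0,1,0,-0.69,-0.4,0,1,0,-0.69,-0.6,0,1,0,-0.69,-0.8,0,1,0,-0.69,-0.9,0]}}

```text
clock: 29.4
position: [0.5204, -0.1834, 0.045]
ee_rot: [-0.122, 2.167, -2.164]
force: [0.3, 0.9, 0.4]
width: 1.002
```

>>> {"fn": "carry_out", "kwargs": {"steps": [1,0,0,-0.2,0,1,0,0,-0.3,0,1,0,0,-0.35,0,1,0,0,-0.35,0,1,0,0,-0.35,0,0.4,0,0,-0.35,0,0.4,0,0,-0.35,0,0.4,0,0,-0.35,0,0.4,0,0,-0.35,0,0.4,0,0,-0.35,0,0.4,0,0,-0.35,0,0.4,0,0,-0.35,0]}}

```text
clock: 30.6
position: [0.5211, -0.1849, 0.0118]
ee_rot: [-0.118, 2.165, -2.165]
force: [-1.4, 2.2, 5.1]
width: 0.697
```

>>> {"fn": "carry_out", "kwargs": {"steps": [0.4,0,0,0.03,0,0.4,0,0,0.06,0,0.4,0,0,0.1,0,0.4,0,0,0.15,0,0.4,0,0,0.2,0,0.4,0,0,0.2,0,0.4,0,0,0.2,0]}}

```text
clock: 31.3
position: [0.5211, -0.1853, 0.0317]
ee_rot: [-0.118, 2.165, -2.165]
force: [0.4, 0.2, -4.6]
width: 0.693
```

```bash
python3 - <<'E'
from h import *
go(.5326,0,-.013,-5); print(arm.observe()["ft_torque"])
W=cloud("side")[2]
m=(abs(W[...,2]-.098)<.02)&(np.hypot(W[...,0]-.52,W[...,1]+.183)<.115)&(W[...,1]<-.14); Q=W[m]
for lo,hi in((.41,.45),(.45,.5),(.54,.58),(.58,.63)):
    k=(Q[:,0]>lo)&(Q[:,0]<hi); print(lo,k.sum(),np.percentile(Q[k,2],[50,90]).round(4) if k.sum() else "")
E
```

```text
clock 31.3 shift [ 0.115  1.853 -0.447] turn -0.25 pos [ 0.5211 -0.1853  0.0317] yaw 6.26 f [ 0.4  0.2 -4.6] w 0.693
[ 0.02698345 -0.0180391   0.02314787]
0.41 330 [0.098  0.1009]
0.45 436 [0.0982 0.1006]
0.54 0 
0.58 266 [0.0986 0.1009]
```

Red is held level at about 5 N. Carrying it to the red tray.

>>> {"fn": "carry_out", "kwargs": {"steps": [0.4,0,0,0.1,0,0.4,0,0,0.25,0,0.4,0,0,0.45,0,0.4,0,0.1,0.6,0,0.4,0.01,0.3,0.6,-0.02,0.4,0.03,0.5,0.6,-0.05,0.4,0.05,0.75,0.6,-0.09,0.4,0.06,0.95,0.6,-0.13]}}

```text
clock: 32.15
position: [0.5271, -0.0878, 0.0921]
ee_rot: [-0.007, 2.219, -2.217]
force: [-0.9, -0.2, -4.4]
width: 0.696
```

>>> {"fn": "carry_out", "kwargs": {"steps": [0.4,0.01,0.25,0,-0.03,0.4,0.03,0.5,0,-0.06,0.4,0.05,0.7,0,-0.09,0.4,0.06,0.85,0,-0.12,0.4,0.06,0.9,0,-0.12,0.4,0.06,0.9,0,-0.12,0.4,0.06,0.9,-0.15,-0.12,0.4,0.06,0.9,-0.35,-0.12,0.4,0.06,0.9,-0.55,-0.12,0.4,0.06,0.9,-0.7,-0.12,0.4,0.06,0.9,-0.75,-0.12,0.4,0.06,0.9,-0.75,-0.12]}}

```text
clock: 33.35
position: [0.5325, -0.0012, 0.0162]
ee_rot: [-0.094, -2.175, 2.176]
force: [0.0, 0.2, -4.4]
width: 0.69
```

```bash
python3 - <<'E'
from h import *
go(.5326,0,-.013,-5)
im=cloud("top")[0]; save("pics/t5.png",cv2.resize(im[210:340,290:440],None,fx=4,fy=4))
E
```

```text
clock 33.35 shift [ 0.001  0.012 -0.292] turn 0.001 pos [ 0.5325 -0.0012  0.0162] yaw -5.04 f [ 0.   0.2 -4.4] w 0.69
```

View pics/t5.png

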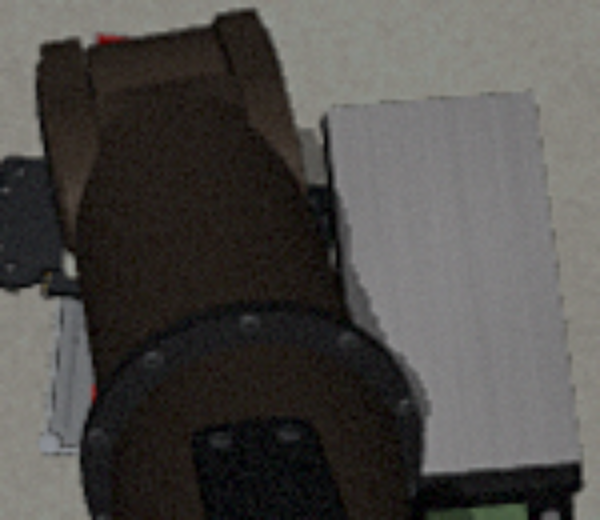

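The arm hides the tray in this view and the scale is now empty. The pose matches the target, so I'm lowering.

>>> {"fn": "carry_out", "kwargs": {"steps": [0.4,0,0.01,-0.08,0,0.4,0,0.01,-0.16,0,0.4,0,0.01,-0.21,0,0.4,0,0.01,-0.25,0,0.4,0,0.01,-0.28,0,0.4,0,0.01,-0.29,0,0.4,0,0.01,-0.29,0,0.4,0,0.01,-0.29,0]}}

```text
clock: 34.2
position: [0.533, 0.0007, -0.0122]
ee_rot: [-0.095, -2.177, 2.177]
force: [-2.1, -0.0, 2.3]
width: 0.696
```

```bash
python3 -c "
from h import *
go(.5326,0,-.013,-5)"
```

```text
clock 34.2 shift [-0.004 -0.007 -0.008] turn -0.0 pos [ 0.533   0.0007 -0.0122] yaw -4.99 f [-2.1 -0.   2.3] w 0.696
```

Contact is shown by the force going from −4.4 to +2.3 N. Releasing and retreating.

>>> {"fn": "carry_out", "kwargs": {"steps": [0.74,0,0,0,0,0.78,0,0,0,0,0.78,0,0,0,0,0.78,0,0,0,0,0.78,0,0,0.05,0,0.78,0,0,0.2,0,0.78,0,0,0.5,0,0.8,0,0,0.9,0,1,0,0,1,0]}}

```text
clock: 35.1
position: [0.5354, 0.0009, 0.0917]
ee_rot: [-0.101, -2.18, 2.179]
force: [0.7, -0.3, -0.3]
width: 0.846
```

>>> {"fn": "carry_out", "kwargs": {"steps": [1,0,0,0.4,0,1,0,-0.3,0.8,0,1,-0.2,-0.6,1,0,1,-0.5,-1,1,0]}}

```text
clock: 35.5
position: [0.4857, -0.0992, 0.1907]
ee_rot: [-0.1, -2.182, 2.181]
force: [0.8, -1.6, -0.0]
width: 1.0
```

>>> {"fn": "carry_out", "kwargs": {"steps": [1,-0.2,-0.3,0.2,0,1,-0.4,-0.6,0.4,0,1,-0.6,-1,0.5,0,1,-0.6,-1,0.5,0,1,-0.6,-1,0.5,0,1,-0.6,-1,0.5,0]}}

```text
clock: 36.1
position: [0.4232, -0.1982, 0.2372]
ee_rot: [-0.093, -2.178, 2.177]
force: [0.3, -0.2, -0.4]
width: 0.998
```

```bash
python3 - <<'E'
from h import *
save("pics/t6.png",placed(("side","top"))); print(arm.observe()["force"],arm.observe()["position"])
a=np.load("top0.npz")["im"].astype(int); b=cv2.imread("pics/t6.png")[...,::-1].astype(int)
for n,(x0,x1,y0,y1) in dict(tape=(235,320,155,205),scanner=(388,460,145,195)).items(): print(n,abs(a-b)[y0:y1,x0:x1].mean())
E
```

```text
side red 1813 (array([531.5,   1.6]), array([ 67. , 202.2]), -4.8) target 532.5999999999999 0.1 -5
side yellow 864 (array([495.7, 185.5]), array([61.5, 77.3]), -5.0) target 497.7 185.20000000000002 -4.5
side green 1103 (array([506.7, 364.2]), array([61.5, 77. ]), 5.4) target 507.4 363.3 5.2
side blue 434 (array([ 506.6, -355.4]), array([62.9, 86.2]), 0.6) target 507.70000000000005 -357.0 -2
top red 2158 (array([5.332e+02, 4.000e-01]), array([ 65.1, 201.3]), -5.0) target 532.5999999999999 0.1 -5
top yellow 788 (array([496.9, 184.6]), array([61.7, 76.2]), -4.5) target 497.7 185.20000000000002 -4.5
top green 800 (array([507.6, 362.9]), array([62.5, 76.5]), 6.2) target 507.4 363.3 5.2
[-0.28758706 -0.05236273 -0.12125722] [ 0.42337082 -0.19795537  0.23706087]
tape 10.419843137254903
scanner 11.246018518518518
```

View pics/t6.png

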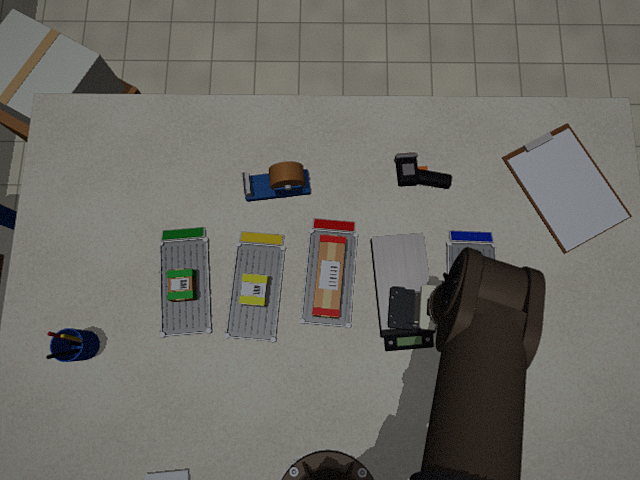

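The final top view shows green (182,285), yellow (254,290) and red (330,276) centred in their trays with labels up. Scanner and dispenser are at their original pixels, and the arm is clear of everything. Handing in.

```bash
python3 -c "
from h import *
print(arm.sign_off())"
```

```text
the job is handed in; nothing more can be done
None
```

All four parcels are in the trays matching their tape, taken down in the order blue, yellow, green, red, and the job was handed in at about 36 s.

- **Placement:** in the last top-camera views each parcel is within about 1 mm of its tray's middle. Yaw is within about 1°, and every parcel is flat with its label up.
- **Blue parcel:** in the last top picture the arm hides it. An earlier clear top view had it within about 1 mm and 0.1°. The last side view agreed to 2 mm but gave a yaw 2.6° off; I put that down to a partly hidden, coarse view, because nothing touched the parcel afterwards.
- **Side camera:** it read up to about 2 mm different from the top camera, the size of the stated calibration error.
- **Missed first grasp:** the finger tips turned out to end 30 mm above the reported TCP, so the first close on blue happened above the box. Nothing was disturbed. I measured the offset with two cameras and allowed for it from then on.
- **Scanner and tape dispenser:** they look unmoved by eye. The picture-difference figure I computed (about 10 grey levels) had no baseline, so it does not confirm this.

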